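# Register a bar blank in the drilling jig

## Robot

A 6-joint arm with a two-finger parallel gripper is mounted at the origin on the work surface. World frame = base frame: x ahead of the robot, y to its left, z up, the work surface at z = 0. Lengths are in m, angles in rad, forces in N, time in s.
With the tool pointing down it reaches from about 0.25 to 0.725 m from the base axis. Payload 4 kg.
Tool frame: the origin (TCP) lies between the finger pads; the fingertips stand 8 mm ahead of it and the grasp point (between the pads) lies 11 mm behind it (bot.tip_reach is the distance from the TCP to the fingertips, in m); z points along the fingers, y is the line along which they close (so a half turn about z gives the same grasp; the last joint's range is limited). The gripper opens to 85 mm and grips with 20 to 120 N. Pads are 22 mm wide; open, the fingers measure 114 mm over their backs; the gripper's body (76 mm by 85 mm) begins 54 mm behind the grasp point. The pads swing forward as they close: fully open they stand 13 mm farther back than shut.
Start: joints at [1.157, 0.241, 0.005, 1.335, 0, 1.571], TCP at [0.201, 0.458, 0.239] pointing down, gripper open.
Joint ranges: [-2.72, 2.72], [-1.05, 1.87], [-1.09, 1.28], [-1.99, 2.15], [-1.42, 1.44], [-3.14, 3.14]. Speed limits (rad/s): [2.79, 2.79, 3.14, 3.14, 3.14, 3.14].

## Interface

Orientations are given as a unit quaternion [x, y, z, w].
In Python, from workcell import bot gives the robot as it stands.
- The arm moves only by the tool move_arm, never from a script. Its argument "deltas" is a list of rows, each a list of 7 numbers: the opening, from 0 (shut) to 1 (fully open), then the shift along the tool's x, y, z in mm, then the turn, a rotation vector about the tool's x, y, z in degrees. In form: [[gripper, tx, ty, tz, ax, ay, az], ...]. A call has 1 to 10 rows; each row shifts and turns the commanded pose from where the row before left it, along the tool's axes as they then stand; what a row does not reach is not made up. A row lasts 1/12 s, in which the tool goes at most 41.7 mm and 7.16 degrees, less where a joint would pass 70% of its speed; a pose out of reach is approached as far as the arm can. A call is refused whole if a number of a shift passes 41.7 or a number of a turn 7.16, either way. A call with a gripper value outside its range is refused whole. The fingers move at their own pace and stop on an object; the grip force is fixed at half the most. Time passes only in rows, so rows that do not move let the fingers close. It gives the time, the measured TCP pose, the force, the opening and the grip force at its end, in the units of the state.
- bot.get_obs(): the state, without advancing time (a new reading comes with each control period).
- bot.camera(name): name is "scene" or "side" or "wrist"; returns the picture (400x640x3 uint8, blue, green, red); there is no depth.
- bot.calibration(name): a dict with "K" (3x3 intrinsics, pixels), "position" and "orientation" of the camera in the world. Camera axes: x right, y down, z forward; pixel columns grow to the right and rows downward; lengths in m; the calibration is good to about 2 mm. A picture is of the moment at which its call begins: read the wrist's pose just before it. calibration takes no time and is no camera call; for the wrist camera it gives the pose at the moment of the call.
- bot.job_done(): hands the job in; it is judged then, once.
Trained networks look in the newest picture that a camera, given by its name, has taken for a name from the list of things; names that differ only in an ending like _2 or _b are one class to them, and where a whole thing is asked for, a point or a joint stands for the part that bears it (a point fixed in the world has none). Each returns a list of dicts, best first, with "conf" (0 to 1); they miss things now and then, are a little off and sometimes report something else, mostly with a low value. They report only what shows in the picture. A call takes as long as a camera call.
- bot.outline_of(query, camera): "pixels" (400x640 bool, what is visible of it) and "rect" ([left, top, width, height] in pixels, round what is visible of it).
The state is a dict: "clock": time; "joint_pos": joint angles; "joint_vel": joint speeds; "tau": joint torques, N m; "eef_pos": TCP position; "tool_rot": TCP orientation; "ft_force": force on the tool from outside, world axes, zero at the start; "ft_torque": the same for the moment, N m; "grip_width": finger opening in m; "grasp_force": force on a finger pad.
Only numpy, scipy, OpenCV 4.12 (cv2) and the standard library are available. Lean on these libraries where they do the work, as an engineer would, in place of code of your own. Each camera call takes 0.05 s, during which the arm holds its last target. There are 200 camera calls.

## Task

Lay the loose aluminium bar flat on the bed of the drilling jig, press its long side flush against the fence, then slide it along the fence until its end bears on the end stop, and leave it there touching both. Press with at least 4 N each time so that it really seats, but gently: the end stop is only friction-held and its setting must not shift, and the fence must not be rammed. Leave the other things on the bench alone.

Things in the scene. Friction and masses are not known exactly. Their poses are not given: they have to be found in the camera images.
- bar: The loose blank: a plain aluminium flat bar, 32 mm wide (its x) by 120 mm long (its y) by 16 mm thick (z), about 0.17 kg. Both ends are alike and either may go to the stop. Origin: centre of the underside. It starts flat on the bench, at any yaw.
- jig: The drilling jig, fixed to the bench: a dark steel bed plate whose top is flat and 20 mm above the bench. Origin on the bench level; in the jig's axes the bed spans x -80 to +60 mm and y -125 to +125 mm. It carries the fence on its +x side and the end stop towards +y; the rest of the bed is free. Jig x points from the open side to the fence, jig y from the open end to the stop.
- fence: The fence: a fixed aluminium strip on the bed, along jig y, 20 mm deep, 16 mm high (top 36 mm above the bench). Origin: on its working face at bed level, at jig x = +34 mm, y = 0; the face looks to jig -x and runs from jig y -75 to +50 mm. A bar seated on it has its centre at jig x = +18 mm. Same axes as the jig.
- stop: The end stop: steel block 38 mm (x) by 28 mm (y) by 18 mm high, black thumb knob on top (18 mm across, top 50 mm above the bench), in a slot along jig y. Held by friction only: slips at about 20 N. Its setting varies (face at jig y +45 to +75 mm). Origin: on its working face at bed level, at jig x = +13 mm; the face looks to jig -y; the block spans jig x -6 to +32 mm. Axes as the jig.
- stop_face (a point): Point on the working face of the end stop, at bed level (same place as the stop's origin). Same axes as the jig. A seated bar has its centre 60 mm from it along jig -y.
- spray_can: Bystander: spray can, 58 mm diameter, 190 mm tall. Origin: centre of its base.
- pine_block: Bystander: pine block 50 x 130 x 40 mm high. Origin: centre of its underside.
- mug: Bystander: white mug, 80 mm diameter, 90 mm tall. Origin: centre of its base.
- screwdriver: Bystander: black-handled screwdriver lying on the bench. Origin: centre of its underside.

How it is judged:
On the way, in this order (a step that is already met when the one before it is completed fails the run):
1. the bar lies flat on the bed and its long side is pressed flush on the fence (gap within 1.5 mm, within 1 degree) with at least 4 N, held for 0.2 s (z of bar in the frame of jig between 0.017 and 0.023 m and angle between bar's own z axis and vertical below 0.05 rad and x of bar in the frame of jig between 0.0163 and 0.0205 m and angle between the y axis of bar and the y axis of jig, either way round below 0.02 rad and contact force between bar and fence above 4 N), for 0.2 s.
2. then, still flush with the fence, its end is pressed on the end stop with at least 4 N, held for 0.2 s (z of bar in the frame of jig between 0.017 and 0.023 m and angle between bar's own z axis and vertical below 0.05 rad and x of bar in the frame of jig between 0.0163 and 0.0205 m and angle between the y axis of bar and the y axis of jig, either way round below 0.02 rad and y of bar in the frame of stop_face between -0.0617 and -0.0575 m and contact force between bar and stop above 4 N), for 0.2 s.
At the end, for the whole second after the job is handed in: The bar lies flat and still on the jig's bed, its long side within 1.5 mm of the fence and parallel to it within 1 degree, its end within 1.5 mm of the end stop's face, and the end stop is within 2 mm of its original setting (z of bar in the frame of jig between 0.017 and 0.023 m and angle between bar's own z axis and vertical below 0.05 rad and x of bar in the frame of jig between 0.0163 and 0.0205 m and angle between the y axis of bar and the y axis of jig, either way round below 0.02 rad and y of bar in the frame of stop_face between -0.0617 and -0.0575 m and distance of stop_face from where it was at the start of the episode below 0.002 m and linear speed of bar below 0.01 m/s); the robot touches nothing.
It fails at once if the end stop is shoved more than 2 mm out of its setting (it slips at about 20 N) (distance of stop_face from where it was at the start of the episode above 0.002 m).
It fails at once if the bar is rammed on the fence with more than 40 N (contact force between bar and fence above 40 N).
It fails at once if a bystander (spray can, pine block, mug, screwdriver) is moved more than 20 mm (distance of any of spray_can, pine_block, mug, screwdriver from where it was at the start of the episode above 0.02 m).
It also fails if it takes over 64 s, if anything falls off the work surface, if the arm or the gripper's body presses on something with over 40 N, if the wrist force passes 120 N, or if a joint passes its speed limit or range.

## Working session

There is one attempt and no reset: what is moved stays moved. The work goes in short steps, Python scripts to look and compute and a tool call to move; the robot and the scene stay as the last step left them, time stands still between calls to the robot, and variables do not carry over. Pictures are saved under pics/ and viewed, at most 10 in all, crops included, and the job is handed in when it is done.

Besides the shell and the picture viewer there is one more tool, called after "Call:" by a JSON object that holds its "name" and its "arguments", one argument or row to a line. move_arm: Moves the arm, as the interface text tells. Its arguments: {"type":"object","properties":{"deltas":{"type":"array","items":{"type":"array","items":{"type":"number"}}}},"required":["deltas"]}

```bash
mkdir -p pics; cat > h.py <<'E'
import numpy as np, cv2
from scipy.spatial.transform import Rotation as R
from workcell import bot
def ray(c,uv):
    K=np.array(c["K"]);d=np.linalg.inv(K)@np.array([uv[0],uv[1],1.])
    return np.array(c["position"]),R.from_quat(c["orientation"]).as_matrix()@d
def at_z(c,uv,z):
    p,d=ray(c,uv);return p+d*(z-p[2])/d[2]
def proj(c,P):
    K=np.array(c["K"]);q=R.from_quat(c["orientation"]).as_matrix().T@(np.array(P)-np.array(c["position"]));q=K@q;return q[:2]/q[2]
E
python3 - <<'E'
from h import *
o=bot.get_obs();print(o)
for n in("scene","side"):
    im=bot.camera(n);cv2.imwrite(f"pics/{n}0.png",im);c=bot.calibration(n);print(n,c)
    for q in("bar","jig","fence","stop","spray_can","pine_block","mug","screwdriver"):
        r=bot.outline_of(q,n)
        for k in r[:2]:
            m=k["pixels"].astype(np.uint8)
            cs,_=cv2.findContours(m,0,2)
            if not cs: continue
            h=max(cs,key=cv2.contourArea);b=cv2.boxPoints(cv2.minAreaRect(h))
            print(q,round(k["conf"],2),k["rect"],[at_z(c,p,.016 if q=="bar" else .02)[:2].round(3).tolist() for p in b])
E
```

```text
{'clock': 0.0, 'joint_pos': array([ 1.15700016e+00,  2.41417225e-01,  3.74046460e-03,  1.33519904e+00,
       -2.68106981e-05,  1.57082661e+00]), 'joint_vel': array([ 0.00011745,  0.00054704,  0.00039302, -0.00016605, -0.0003331 ,
        0.00158441]), 'tau': array([ 4.03409410e-05, -3.72322083e+01,  2.52404273e+01,  1.70644530e-02,
       -8.63097080e-05, -8.16713907e-06]), 'eef_pos': array([0.20080697, 0.45724109, 0.23841701]), 'tool_rot': array([ 2.05439827e-01,  9.78669197e-01, -1.02031796e-03, -2.00452956e-04]), 'ft_force': array([0.19971996, 0.37638213, 0.32425142]), 'ft_torque': array([-0.00242233, -0.01754537,  0.0037102 ]), 'grasp_force': 0.0, 'grip_width': 0.08550638731526948}
scene {'K': array([[506.25783796,   0.        , 314.88973583],
       [  0.        , 506.25783796, 193.943557  ],
       [  0.        ,   0.        ,   1.        ]]), 'position': array([ 1.70149393, -0.16657774,  0.94570143]), 'orientation': array([ 0.69192895,  0.58813456, -0.27573118, -0.31512597])}
bar 0.55 [362.3, 173.4, 28.0, 22.8] [[0.638, 0.127], [0.54, 0.215], [0.578, 0.23], [0.672, 0.143]]
ji
[... 1287 characters left out ...]
-0.038], [0.609, -0.084], [0.517, -0.328], [0.383, -0.285]]
fence 0.93 [316.6, 249.2, 18.6, 45.0] [[0.547, -0.135], [0.575, -0.141], [0.533, -0.269], [0.508, -0.263]]
spray_can 0.63 [222.5, 67.0, 28.0, 58.4] [[0.65, 0.731], [0.718, 0.716], [0.615, 0.387], [0.556, 0.401]]
pine_block 0.95 [314.9, 140.4, 28.6, 39.9] [[0.747, 0.204], [0.811, 0.2], [0.758, 0.031], [0.699, 0.037]]
mug 0.75 [385.0, 318.7, 44.9, 65.6] [[0.513, -0.479], [0.613, -0.384], [0.68, -0.446], [0.575, -0.534]]
mug 0.66 [266.4, 224.8, 75.7, 106.0] [[0.455, -0.038], [0.609, -0.084], [0.515, -0.328], [0.384, -0.283]]
screwdriver 0.85 [384.6, 219.7, 31.1, 50.3] [[0.731, -0.156], [0.767, -0.152], [0.749, -0.305], [0.716, -0.308]]
```

```bash
python3 - <<'E'
import cv2,numpy as np
a=cv2.imread("pics/scene0.png")[100:260,100:500];b=cv2.imread("pics/side0.png")[60:400,200:460]
a=cv2.resize(a,(800,320));cv2.imwrite("pics/a.png",a)
cv2.imwrite("pics/b.png",cv2.resize(b,None,fx=1.7,fy=1.7))
from h import *
o=bot.get_obs();m=R.from_quat(o["tool_rot"]).as_matrix();print(m.round(3));c=bot.calibration("wrist");print(c, m.T@(c["position"]-o["eef_pos"]), (m.T@R.from_quat(c["orientation"]).as_matrix()).round(3))
E
```

```text
[[-0.916  0.402 -0.   ]
 [ 0.402  0.916  0.   ]
 [ 0.     0.    -1.   ]]
{'K': array([[316.6189582 ,   0.        , 319.88642377],
       [  0.        , 316.6189582 , 199.43475051],
       [  0.        ,   0.        ,   1.        ]]), 'position': array([0.1282303 , 0.49091428, 0.37566213]), 'orientation': array([0.82691339, 0.53949367, 0.08720974, 0.13249638])} [ 0.07999837  0.00103539 -0.13634549] [[-0.001 -0.95  -0.313]
 [ 1.    -0.001  0.001]
 [-0.001 -0.313  0.95 ]]
```

View pics/b.png

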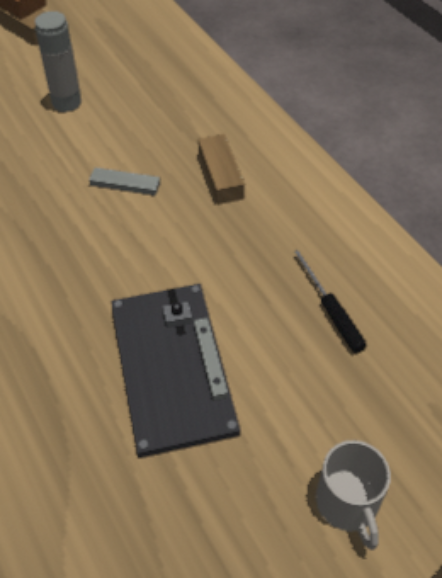

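Call:
{"name": "move_arm", "arguments": {
  "deltas": [
    [1,-40,-8,0,0,0,0],
    [1,-40,-8,0,0,0,0],
    [1,-40,-8,0,0,0,0],
    [1,-40,-8,0,0,0,0],
    [1,-40,-8,0,0,0,0],
    [1,-40,-8,0,0,0,0],
    [1,-40,-8,0,0,0,0],
    [1,-40,-8,0,0,0,0],
    [1,-40,-8,0,0,0,0],
    [1,-40,-8,0,0,0,0]
  ]
}}

```text
clock: 1.73
eef_pos: [0.5366, 0.2222, 0.2394]
tool_rot: [0.206, 0.979, 0.0, 0.0]
ft_force: [0.0, 1.0, 0.3]
grip_width: 0.0854
grasp_force: 0.0
```

Call:
{"name": "move_arm", "arguments": {
  "deltas": [
    [1,-36,-8,0,0,0,0],
    [1,-36,-8,0,0,0,0],
    [1,0,0,0,0,0,6],
    [1,0,0,0,0,0,6],
    [1,0,0,0,0,0,6],
    [1,0,0,0,0,0,0],
    [1,0,0,0,0,0,0]
  ]
}}

```text
clock: 2.32
eef_pos: [0.5946, 0.18, 0.2391]
tool_rot: [0.355, 0.935, -0.0, -0.0]
ft_force: [-1.3, -0.5, 0.1]
grip_width: 0.0851
grasp_force: 0.0
```

```bash
cat >> h.py <<'E'
def where():
    o=bot.get_obs();m=R.from_quat(o["tool_rot"]).as_matrix()
    print("t%.2f"%o["clock"],"tcp",o["eef_pos"].round(4),"yawY %.2f"%np.degrees(np.arctan2(m[1,1],m[0,1])),"zax",m[:,2].round(4),"f",o["ft_force"].round(1),"w %.4f g %.1f"%(o["grip_width"],o["grasp_force"]))
    return o,m
def wrist(name):
    c=bot.calibration("wrist");im=bot.camera("wrist");cv2.imwrite(f"pics/{name}.png",im);return c,im
def masks(q,cam="wrist"):
    return [(k["conf"],k["pixels"].astype(np.uint8)) for k in bot.outline_of(q,cam)]
def goto(p,yaw):
    o,m=where();d=m.T@(np.array(p)-o["eef_pos"])*1000
    y=np.degrees(np.arctan2(m[1,1],m[0,1]));print("tool delta mm",d.round(1),"az",round(y-yaw,2))
def rect(m,c,z):
    h=max(cv2.findContours(m,0,2)[0],key=cv2.contourArea)[:,0].astype(float)
    w=np.array([at_z(c,p,z)[:2] for p in h])
    (cx,cy),(a,b),_=r=cv2.minAreaRect((w*1000).astype(np.float32));B=cv2.boxPoints(r)
    e=max((B[1]-B[0],B[2]-B[1]),key=np.linalg.norm)
    return (round(cx,1),round(cy,1)),(round(a,1),round(b,1)),round(np.degrees(np.arctan2(e[1],e[0])),2)
E
python3 - <<'E'
from h import *
where();c,im=wrist("w1")
for q in("bar","pine_block","spray_can"):
  for cf,m in masks(q): print(q,cf,rect(m,c,.016 if q=="bar" else .04))
E
```

```text
t2.32 tcp [0.5946 0.18   0.2391] yawY 48.44 zax [-3.e-04 -1.e-04 -1.e+00] f [-1.3 -0.5  0.1] w 0.0851 g 0.0
bar 0.63 ((598.5, 187.0), (32.0, 120.1), np.float32(-43.23))
pine_block 0.93 ((742.0, 118.0), (130.9, 72.5), np.float32(74.48))
spray_can 0.62 ((627.3, 443.1), (124.8, 27.4), np.float32(48.41))
spray_can 0.34 ((537.9, -193.7), (138.3, 25.2), np.float32(72.16))
```

View pics/w1.png

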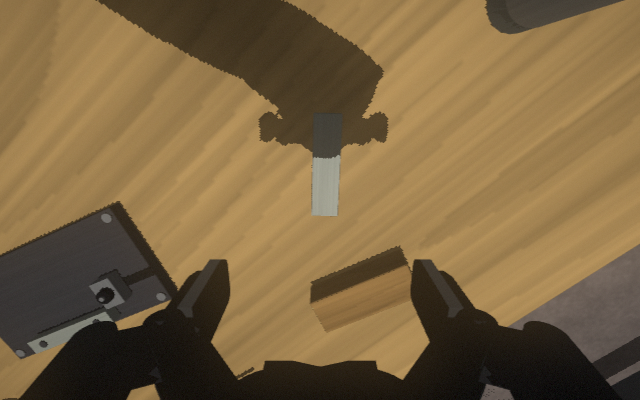

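Call:
{"name": "move_arm", "arguments": {
  "deltas": [
    [1,1.7,7.8,0,0,0,1.7],
    [1,0,0,35,0,0,0],
    [1,0,0,35,0,0,0],
    [1,0,0,35,0,0,0],
    [1,0,0,35,0,0,0],
    [1,0,0,35,0,0,0],
    [1,0,0,25,0,0,0],
    [1,0,0,15,0,0,0],
    [1,0,0,10,0,0,0],
    [1,0,0,4,0,0,0]
  ]
}}

```text
clock: 3.35
eef_pos: [0.5974, 0.1869, 0.0085]
tool_rot: [0.369, 0.929, -0.001, -0.001]
ft_force: [-0.0, 0.4, -0.1]
grip_width: 0.0852
grasp_force: 0.0
```

Call:
{"name": "move_arm", "arguments": {
  "deltas": [
    [0.2,0,0,0,0,0,0],
    [0.2,0,0,0,0,0,0],
    [0.2,0,0,0,0,0,0],
    [0.2,0,0,0,0,0,0],
    [0.2,0,0,0,0,0,0],
    [0.2,0,0,0,0,0,0],
    [0.2,0,0,0,0,0,0],
    [0.2,0,0,0,0,0,0]
  ]
}}

```text
clock: 4.02
eef_pos: [0.5998, 0.1875, 0.0121]
tool_rot: [0.37, 0.929, 0.001, 0.001]
ft_force: [0.2, -0.6, 5.8]
grip_width: 0.0305
grasp_force: 61.0
```

Call:
{"name": "move_arm", "arguments": {
  "deltas": [
    [0.2,0,0,-20,0,0,0],
    [0.2,0,0,-25,0,0,6.1],
    [0.2,0,0,-25,0,0,7],
    [0.2,0,0,-25,0,0,7],
    [0.2,0,0,-25,0,0,7],
    [0.2,0,0,-25,0,0,7],
    [0.2,0,0,-25,0,0,7],
    [0.2,0,0,-25,0,0,7],
    [0.2,0,0,-25,0,0,7],
    [0.2,0,0,-20,0,0,7]
  ]
}}

```text
clock: 4.85
eef_pos: [0.5984, 0.187, 0.252]
tool_rot: [0.798, 0.603, 0.0, 0.0]
ft_force: [1.0, 0.6, -1.9]
grip_width: 0.0303
grasp_force: 60.2
```

Call:
{"name": "move_arm", "arguments": {
  "deltas": [
    [0.2,-38.7,2.4,0,0,0,4.5],
    [0.2,-38.7,2.4,0,0,0,0],
    [0.2,-38.7,2.4,0,0,0,0],
    [0.2,-38.7,2.4,0,0,0,0],
    [0.2,-38.7,2.4,0,0,0,0],
    [0.2,-38.7,2.4,0,0,0,0],
    [0.2,-38.7,2.4,0,0,0,0],
    [0.2,-38.7,2.4,0,0,0,0],
    [0.2,-38.7,2.4,0,0,0,0],
    [0.2,-38.7,2.4,0,0,0,0]
  ]
}}

```text
clock: 5.68
eef_pos: [0.4903, -0.187, 0.25]
tool_rot: [0.819, 0.574, -0.0, -0.0]
ft_force: [0.4, -0.3, -2.0]
grip_width: 0.0303
grasp_force: 60.2
```

Call:
{"name": "move_arm", "arguments": {
  "deltas": [
    [0.2,0,0,0,0,0,0],
    [0.2,0,0,0,0,0,0]
  ]
}}

```text
clock: 5.85
eef_pos: [0.4904, -0.1875, 0.2499]
tool_rot: [0.821, 0.572, -0.0, -0.001]
ft_force: [-0.5, -0.2, -2.4]
grip_width: 0.0304
grasp_force: 60.2
```

```bash
python3 - <<'E'
from h import *
where();c,im=wrist("w2")
for q,z in(("bar",.25),("jig",.02),("fence",.036),("stop",.038)):
  for cf,m in masks(q): print(q,cf,rect(m,c,z))
E
```

```text
t5.85 tcp [ 0.4904 -0.1875  0.2499] yawY -20.28 zax [-9.e-04  6.e-04 -1.e+00] f [-0.5 -0.2 -2.4] w 0.0304 g 60.2
bar 0.64 ((491.2, -185.2), (121.9, 33.5), np.float32(69.66))
jig 0.84 ((491.2, -176.5), (249.5, 140.2), np.float32(72.0))
fence 0.62 ((539.0, -204.5), (126.0, 22.2), np.float32(72.39))
fence 0.32 ((616.0, -430.8), (20.3, 96.5), np.float32(-56.61))
stop 0.88 ((534.3, -117.7), (28.7, 38.1), np.float32(-18.4))
stop 0.75 ((615.1, -429.3), (19.6, 98.2), np.float32(-56.79))
stop 0.45 ((538.3, -204.2), (124.3, 21.8), np.float32(71.8))
```

View pics/w2.png

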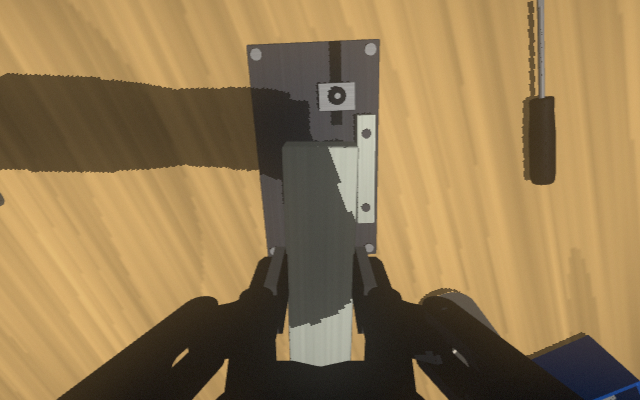

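Call:
{"name": "move_arm", "arguments": {
  "deltas": [
    [0.2,-19.8,-13.9,0,0,0,-2.3],
    [0.2,0,0,35,0,0,0],
    [0.2,0,0,35,0,0,0],
    [0.2,0,0,35,0,0,0],
    [0.2,0,0,35,0,0,0],
    [0.2,0,0,30,0,0,0],
    [0.2,0,0,25,0,0,0],
    [0.2,0,0,12,0,0,0],
    [0.2,0,0,5,0,0,0],
    [0.2,0,0,0,0,0,0]
  ]
}}

```text
clock: 6.93
eef_pos: [0.4713, -0.198, 0.0371]
tool_rot: [0.807, 0.591, -0.001, -0.001]
ft_force: [0.7, 0.8, -2.3]
grip_width: 0.0302
grasp_force: 60.1
```

Call:
{"name": "move_arm", "arguments": {
  "deltas": [
    [0.2,0,0,1,0,0,0],
    [0.2,0,0,1,0,0,0],
    [0.2,0,0,1,0,0,0],
    [0.2,0,0,1,0,0,0],
    [0.2,0,0,0.5,0,0,0],
    [0.2,0,0,0,0,0,0]
  ]
}}

```text
clock: 7.43
eef_pos: [0.472, -0.1995, 0.0342]
tool_rot: [0.808, 0.59, 0.0, 0.0]
ft_force: [-0.0, 0.9, -2.4]
grip_width: 0.0303
grasp_force: 60.1
```

```bash
python3 - <<'E'
from h import *
where()
E
```

```text
t7.43 tcp [ 0.472  -0.1995  0.0342] yawY -17.71 zax [ 7.e-04 -3.e-04 -1.e+00] f [-0.   0.9 -2.4] w 0.0303 g 60.1
```

Call:
{"name": "move_arm", "arguments": {
  "deltas": [
    [0.2,0,0,1,0,0,0],
    [0.2,0,0,1,0,0,0],
    [0.2,0,0,0,0,0,0],
    [0.2,0,0,0,0,0,0]
  ]
}}

```text
clock: 7.77
eef_pos: [0.4719, -0.1995, 0.0321]
tool_rot: [0.808, 0.59, 0.0, 0.0]
ft_force: [-0.4, 0.4, 1.0]
grip_width: 0.03
grasp_force: 60.5
```

Call:
{"name": "move_arm", "arguments": {
  "deltas": [
    [0.6,0,0,0,0,0,0],
    [0.6,0,0,0,0,0,0],
    [0.6,0,0,0,0,0,0],
    [0.6,0,0,-10,0,0,0],
    [0.6,0,0,-20,0,0,0],
    [0.6,0,0,-30,0,0,0],
    [0.6,0,-25,-30,0,0,0],
    [0,0,-30,-40,0,0,0],
    [0,0,0,0,0,0,0],
    [0,0,0,0,0,0,0]
  ]
}}

```text
clock: 8.6
eef_pos: [0.425, -0.1846, 0.1583]
tool_rot: [0.808, 0.59, 0.002, 0.003]
ft_force: [0.7, 0.1, -1.0]
grip_width: 0.015
grasp_force: 0.0
```

```bash
cat > look.py <<'E'
from h import *
import sys
o,_=where();c,im=wrist(sys.argv[1])
def best(q,z):
  r=[(cf,)+rect(m,c,z) for cf,m in masks(q)]
  for k in r[:2]: print(q,k)
  return r
best("jig",.02);f=best("fence",.036);s=best("stop",.038);b=best("bar",.036)
E
cat > jf.py <<'E'
import numpy as np
O=np.array([500.7,-179.6]);th=np.radians(72.0)
ey=np.array([np.cos(th),np.sin(th)]);ex=np.array([ey[1],-ey[0]])
def tojig(p): d=np.array(p)-O; return (d@ex).round(1),(d@ey).round(1)
def toworld(x,y): return O+x*ex+y*ey
E
python3 look.py w3
```

```text
t8.60 tcp [ 0.425  -0.1846  0.1583] yawY -17.72 zax [ 0.0057 -0.0024 -1.    ] f [ 0.7  0.1 -1. ] w 0.0150 g 0.0
jig (0.68, (491.8, -177.9), (247.5, 143.2), np.float32(71.99))
fence (0.63, (536.5, -204.6), (124.5, 25.5), np.float32(71.97))
stop (0.75, (532.9, -117.6), (28.7, 42.6), np.float32(-16.12))
bar (0.97, (471.9, -197.2), (120.9, 34.2), np.float32(72.04))
```

View pics/w3.png

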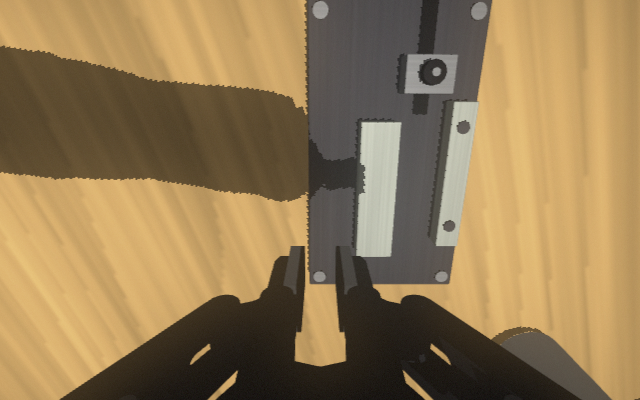

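Call:
{"name": "move_arm", "arguments": {
  "deltas": [
    [0,2.6,0,30,0,0,-0.3],
    [0,0,0,35,0,0,0],
    [0,0,0,30,0,0,0],
    [0,0,0,20,0,0,0],
    [0,0,0,10,0,0,0],
    [0,0,0,0,0,0,0]
  ]
}}

```text
clock: 9.35
eef_pos: [0.423, -0.1808, 0.0285]
tool_rot: [0.806, 0.592, -0.001, -0.002]
ft_force: [0.3, -0.1, 0.4]
grip_width: -0.0001
grasp_force: 0.0
```

Call:
{"name": "move_arm", "arguments": {
  "deltas": [
    [0,0,3,0,0,0,0],
    [0,0,3,0,0,0,0],
    [0,0,2,0,0,0,0],
    [0,0,2,0,0,0,0],
    [0,0,2,0,0,0,0],
    [0,0,2,0,0,0,0],
    [0,0,2,0,0,0,0],
    [0,0,2,0,0,0,0],
    [0,0,2,0,0,0,0],
    [0,0,0,0,0,0,0]
  ]
}}

```text
clock: 10.18
eef_pos: [0.4444, -0.1878, 0.0302]
tool_rot: [0.806, 0.592, 0.0, 0.0]
ft_force: [0.6, -0.6, 0.5]
grip_width: 0.0001
grasp_force: 0.0
```

```bash
python3 look.py w4; python3 -c "
from h import *;from jf import *
print(tojig(bot.get_obs()['eef_pos'][:2]*1000))"
```

```text
t10.18 tcp [ 0.4444 -0.1878  0.0302] yawY -17.41 zax [ 4.e-04 -2.e-04 -1.e+00] f [ 0.6 -0.6  0.5] w 0.0001 g 0.0
jig (0.97, (495.7, -176.4), (185.1, 148.8), np.float32(71.88))
fence (0.87, (535.4, -204.4), (125.8, 29.7), np.float32(72.1))
stop (0.81, (532.6, -117.5), (28.2, 44.0), np.float32(-18.04))
bar (0.92, (480.0, -174.2), (75.2, 34.1), np.float32(72.79))
(np.float64(-51.5), np.float64(-25.2))
```

Call:
{"name": "move_arm", "arguments": {
  "deltas": [
    [0,0,3,-1,0,0,0.6],
    [0,0,3,0,0,0,0],
    [0,0,3,0,0,0,0],
    [0,0,3,0,0,0,0],
    [0,0,3,0,0,0,0],
    [0,0,3,0,0,0,0],
    [0,0,3,0,0,0,0],
    [0,0,3,0,0,0,0],
    [0,0,3,0,0,0,0],
    [0,0,0,0,0,0,0]
  ]
}}

```text
clock: 11.27
eef_pos: [0.4707, -0.1963, 0.0312]
tool_rot: [0.809, 0.588, 0.0, 0.001]
ft_force: [0.6, -0.1, 0.2]
grip_width: -0.0004
grasp_force: 0.0
```

```bash
python3 look.py w5; python3 -c "
from h import *;from jf import *
print(tojig(bot.get_obs()['eef_pos'][:2]*1000))"
```

```text
t11.27 tcp [ 0.4707 -0.1963  0.0312] yawY -18.01 zax [ 1.2e-03 -4.0e-04 -1.0e+00] f [ 0.6 -0.1  0.2] w -0.0004 g 0.0
jig (0.96, (496.4, -167.7), (166.2, 144.2), np.float32(71.98))
fence (0.87, (539.0, -196.9), (109.0, 26.5), np.float32(71.99))
stop (0.76, (534.1, -117.9), (28.3, 40.6), np.float32(-18.04))
bar (0.57, (505.9, -183.4), (75.7, 33.9), np.float32(71.95))
(np.float64(-24.3), np.float64(-25.2))
```

View pics/w5.png

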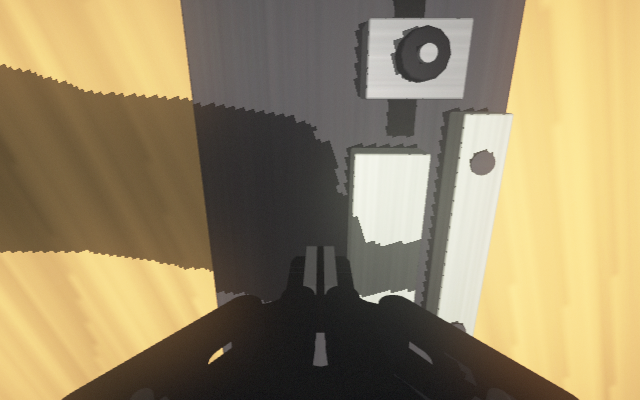

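Call:
{"name": "move_arm", "arguments": {
  "deltas": [
    [0,0,1.5,0,0,0,0],
    [0,0,1.5,0,0,0,0],
    [0,0,1.5,0,0,0,0],
    [0,0,1.5,0,0,0,0],
    [0,0,1,0,0,0,0],
    [0,0,1,0,0,0,0],
    [0,0,1,0,0,0,0],
    [0,0,0,0,0,0,0]
  ]
}}

```text
clock: 12.18
eef_pos: [0.4785, -0.1989, 0.0311]
tool_rot: [0.809, 0.588, 0.0, 0.0]
ft_force: [-0.2, -0.3, 0.1]
grip_width: 0.0001
grasp_force: 0.4
```

Call:
{"name": "move_arm", "arguments": {
  "deltas": [
    [0,0,0.5,0,0,0,0],
    [0,0,0.5,0,0,0,0],
    [0,0,0.5,0,0,0,0],
    [0,0,0.5,0,0,0,0],
    [0,0,0,0,0,0,0]
  ]
}}

```text
clock: 12.6
eef_pos: [0.4803, -0.1994, 0.0311]
tool_rot: [0.809, 0.588, 0.0, 0.0]
ft_force: [-1.5, 0.4, -0.5]
grip_width: 0.0001
grasp_force: 0.4
```

Call:
{"name": "move_arm", "arguments": {
  "deltas": [
    [0,0,0.5,0,0,0,0],
    [0,0,0.5,0,0,0,0],
    [0,0,0,0,0,0,0]
  ]
}}

```text
clock: 12.85
eef_pos: [0.4813, -0.1997, 0.0311]
tool_rot: [0.809, 0.588, 0.0, 0.0]
ft_force: [-1.1, -0.1, 0.1]
grip_width: -0.0002
grasp_force: 0.4
```

Call:
{"name": "move_arm", "arguments": {
  "deltas": [
    [0,0,0.5,0,0,0,0],
    [0,0,0.5,0,0,0,0],
    [0,0,0,0,0,0,0]
  ]
}}

```text
clock: 13.1
eef_pos: [0.4819, -0.2001, 0.0311]
tool_rot: [0.809, 0.588, -0.0, -0.0]
ft_force: [-2.1, -0.4, 1.1]
grip_width: -0.0001
grasp_force: 0.9
```

Call:
{"name": "move_arm", "arguments": {
  "deltas": [
    [0,0,0.5,0,0,0,0],
    [0,0,0,0,0,0,0]
  ]
}}

```text
clock: 13.27
eef_pos: [0.482, -0.2001, 0.0311]
tool_rot: [0.809, 0.588, -0.0, -0.0]
ft_force: [-3.5, 0.7, 1.3]
grip_width: -0.0002
grasp_force: 1.7
```

Call:
{"name": "move_arm", "arguments": {
  "deltas": [
    [0,0,0.5,0,0,0,0],
    [0,0,0,0,0,0,0]
  ]
}}

```text
clock: 13.43
eef_pos: [0.482, -0.2001, 0.031]
tool_rot: [0.809, 0.588, -0.001, -0.001]
ft_force: [-4.7, 1.7, 3.0]
grip_width: 0.0002
grasp_force: 2.5
```

Call:
{"name": "move_arm", "arguments": {
  "deltas": [
    [0,0,0.5,0,0,0,0],
    [0,0,0,0,0,0,0]
  ]
}}

```text
clock: 13.6
eef_pos: [0.4821, -0.2001, 0.031]
tool_rot: [0.809, 0.588, -0.001, -0.001]
ft_force: [-6.3, 1.3, 4.3]
grip_width: 0.0002
grasp_force: 3.0
```

Call:
{"name": "move_arm", "arguments": {
  "deltas": [
    [0,0,0.5,0,0,0,0],
    [0,0,0.5,0,0,0,0],
    [0,0,0.5,0,0,0,0],
    [0,0,0,0,0,0,0],
    [0,0,0,0,0,0,0],
    [0,0,0,0,0,0,0],
    [0,0,0,0,0,0,0]
  ]
}}

```text
clock: 14.18
eef_pos: [0.4821, -0.2001, 0.0309]
tool_rot: [0.809, 0.588, -0.002, -0.002]
ft_force: [-8.2, 2.5, 7.4]
grip_width: -0.0
grasp_force: 4.5
```

```bash
python3 look.py w6; python3 -c "
from h import *;from jf import *
print(tojig(bot.get_obs()['eef_pos'][:2]*1000))"
```

```text
t14.18 tcp [ 0.4821 -0.2001  0.0309] yawY -18.02 zax [-0.0052  0.0015 -1.    ] f [-8.2  2.5  7.4] w -0.0000 g 4.5
jig (0.76, (496.8, -163.2), (157.0, 143.4), np.float32(71.87))
fence (0.62, (540.9, -193.5), (102.0, 25.1), np.float32(72.1))
stop (0.63, (534.6, -118.0), (27.8, 38.8), np.float32(-18.06))
bar (0.73, (517.0, -186.8), (75.4, 33.5), np.float32(71.9))
(np.float64(-11.3), np.float64(-25.2))
```

Call:
{"name": "move_arm", "arguments": {
  "deltas": [
    [0,0,0.7,-0.5,0,0,0],
    [0,0,0.7,-0.5,0,0,0],
    [0,0,0.7,-0.5,0,0,0],
    [0,0,0,0,0,0,0],
    [0,0,0,0,0,0,0],
    [0,0,0,0,0,0,0],
    [0,0,0,0,0,0,0]
  ]
}}

```text
clock: 15.02
eef_pos: [0.4822, -0.2001, 0.031]
tool_rot: [0.809, 0.588, -0.003, -0.004]
ft_force: [-10.8, 3.1, 2.0]
grip_width: 0.0
grasp_force: 5.2
```

Call:
{"name": "move_arm", "arguments": {
  "deltas": [
    [0,0,-2,0,0,0,0],
    [0,0,-3,0,0,0,0],
    [0,0,-5,0,0,0,0],
    [0,0,-5,0,0,0,0],
    [0,0,0,-20,0,0,0],
    [0,0,0,-40,0,0,0],
    [0,-30,10,-30,0,0,0],
    [0,-35,15,0,0,0,0],
    [0,-30,12,0,0,0,0],
    [0,0,0,0,0,0,0]
  ]
}}

```text
clock: 15.85
eef_pos: [0.4803, -0.3034, 0.1232]
tool_rot: [0.81, 0.586, 0.001, 0.004]
ft_force: [0.1, 0.0, -0.5]
grip_width: 0.0001
grasp_force: 0.0
```

```bash
python3 look.py w7; python3 -c "
from h import *;from jf import *
print(tojig(bot.get_obs()['eef_pos'][:2]*1000))"
```

```text
t15.85 tcp [ 0.4803 -0.3034  0.1232] yawY -18.29 zax [ 0.0059 -0.006  -1.    ] f [ 0.1  0.  -0.5] w 0.0001 g 0.0
jig (0.89, (474.6, -228.1), (142.4, 140.2), np.float32(71.99))
fence (0.62, (533.5, -223.0), (87.6, 20.7), np.float32(71.99))
bar (0.7, (506.7, -220.4), (99.6, 33.1), np.float32(72.19))
(np.float64(14.6), np.float64(-117.9))
```

View pics/w7.png

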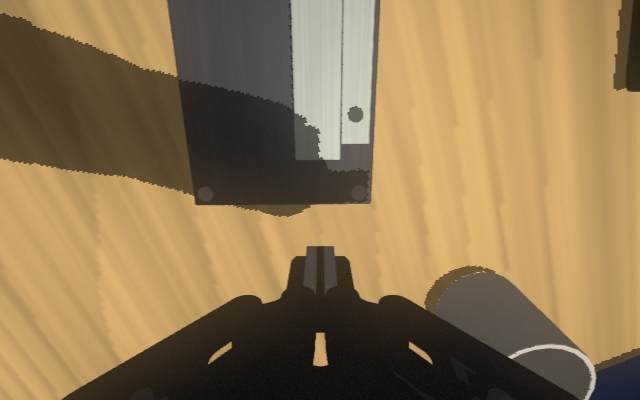

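Call:
{"name": "move_arm", "arguments": {
  "deltas": [
    [0,0,0,35,0,0,-0.3],
    [0,0,0,32,0,0,0],
    [0,0,0,18,0,0,0],
    [0,0,0,7,0,0,0],
    [0,3,0,0,0,0,0],
    [0,3,0,0,0,0,0],
    [0,3,0,0,0,0,0],
    [0,3,0,0,0,0,0],
    [0,3,0,0,0,0,0],
    [0,0,0,0,0,0,0]
  ]
}}

```text
clock: 16.93
eef_pos: [0.4834, -0.2823, 0.0295]
tool_rot: [0.807, 0.59, 0.0, 0.0]
ft_force: [0.4, 0.2, -0.3]
grip_width: -0.0
grasp_force: 0.0
```

```bash
python3 -c "
from h import *;from jf import *
o,_=where();print(tojig(o['eef_pos'][:2]*1000))"
```

```text
t16.93 tcp [ 0.4834 -0.2823  0.0295] yawY -17.64 zax [ 3.e-04  1.e-04 -1.e+00] f [ 0.4  0.2 -0.3] w -0.0000 g 0.0
(np.float64(15.3), np.float64(-103.0))
```

Call:
{"name": "move_arm", "arguments": {
  "deltas": [
    [0,2,0,-1,0,0,0.4],
    [0,2,0,0,0,0,0],
    [0,2,0,0,0,0,0],
    [0,2,0,0,0,0,0],
    [0,2,0,0,0,0,0],
    [0,2,0,0,0,0,0],
    [0,2,0,0,0,0,0],
    [0,2,0,0,0,0,0],
    [0,1,0,0,0,0,0],
    [0,0,0,0,0,0,0]
  ]
}}

```text
clock: 17.77
eef_pos: [0.4884, -0.2666, 0.0303]
tool_rot: [0.809, 0.587, 0.0, -0.0]
ft_force: [-0.1, -0.8, 0.3]
grip_width: -0.0
grasp_force: 0.4
```

```bash
python3 look.py w8; python3 -c "
from h import *;from jf import *
o,_=where();print(tojig(o['eef_pos'][:2]*1000))"
```

```text
t17.77 tcp [ 0.4884 -0.2666  0.0303] yawY -18.09 zax [ 2.e-04  2.e-04 -1.e+00] f [-0.1 -0.8  0.3] w -0.0000 g 0.4
jig (0.81, (449.6, -212.4), (157.6, 83.4), np.float32(72.14))
fence (0.71, (535.4, -216.2), (103.1, 20.4), np.float32(71.98))
bar (0.8, (511.0, -207.7), (102.1, 32.6), np.float32(71.98))
t18.02 tcp [ 0.4882 -0.2666  0.0301] yawY -18.10 zax [-2.e-04  8.e-04 -1.e+00] f [-0.3 -0.1 -0.9] w -0.0003 g 0.0
(np.float64(15.0), np.float64(-86.6))
```

View pics/w8.png

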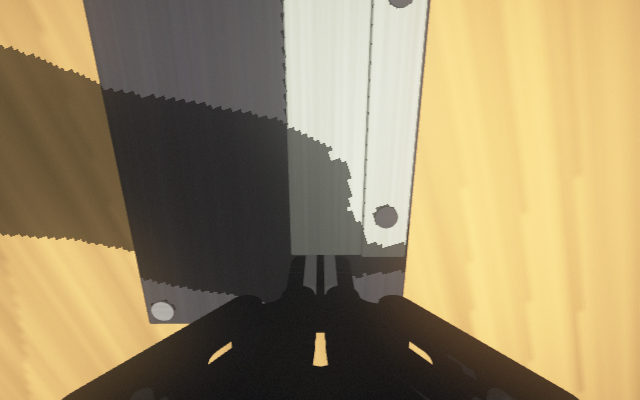

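Call:
{"name": "move_arm", "arguments": {
  "deltas": [
    [0,1,0,0,0,0,0],
    [0,1,0,0,0,0,0],
    [0,1,0,0,0,0,0],
    [0,1,0,0,0,0,0],
    [0,1,0,0,0,0,0],
    [0,1,0,0,0,0,0],
    [0,1,0,0,0,0,0],
    [0,0,0,0,0,0,0]
  ]
}}

```text
clock: 18.68
eef_pos: [0.4905, -0.2599, 0.0303]
tool_rot: [0.809, 0.587, 0.0, -0.0]
ft_force: [-0.4, 0.1, 0.3]
grip_width: 0.0003
grasp_force: 0.1
```

Call:
{"name": "move_arm", "arguments": {
  "deltas": [
    [0,0.5,0,0,0,0,0],
    [0,0.5,0,0,0,0,0],
    [0,0,0,0,0,0,0]
  ]
}}

```text
clock: 18.93
eef_pos: [0.4908, -0.2592, 0.0303]
tool_rot: [0.81, 0.587, -0.0, 0.0]
ft_force: [-0.4, -1.1, -1.0]
grip_width: -0.0002
grasp_force: 0.3
```

Call:
{"name": "move_arm", "arguments": {
  "deltas": [
    [0,0.5,0,0,0,0,0],
    [0,0.5,0,0,0,0,0],
    [0,0,0,0,0,0,0]
  ]
}}

```text
clock: 19.18
eef_pos: [0.4911, -0.2583, 0.0303]
tool_rot: [0.81, 0.587, -0.0, -0.0]
ft_force: [-0.5, 0.0, 0.0]
grip_width: 0.0001
grasp_force: 0.4
```

```bash
python3 -c "
from h import *;from jf import *
o,_=where();print(tojig(o['eef_pos'][:2]*1000))"
```

```text
t19.18 tcp [ 0.4911 -0.2583  0.0303] yawY -18.11 zax [-0.  0. -1.] f [-0.5  0.   0. ] w 0.0001 g 0.4
(np.float64(15.2), np.float64(-77.8))
```

Call:
{"name": "move_arm", "arguments": {
  "deltas": [
    [0,0.5,0,0,0,0,0],
    [0,0.5,0,0,0,0,0],
    [0,0,0,0,0,0,0]
  ]
}}

```text
clock: 19.43
eef_pos: [0.4913, -0.2577, 0.0303]
tool_rot: [0.81, 0.587, -0.0, 0.0]
ft_force: [-1.9, -2.2, 0.4]
grip_width: 0.0002
grasp_force: 1.3
```

Call:
{"name": "move_arm", "arguments": {
  "deltas": [
    [0,0.5,0,0,0,0,0],
    [0,0.5,0,0,0,0,0],
    [0,0,0,0,0,0,0]
  ]
}}

```text
clock: 19.68
eef_pos: [0.4913, -0.2577, 0.0303]
tool_rot: [0.81, 0.587, -0.001, 0.001]
ft_force: [-2.4, -5.4, 0.4]
grip_width: 0.0001
grasp_force: 2.9
```

Call:
{"name": "move_arm", "arguments": {
  "deltas": [
    [0,0.5,0,0,0,0,0],
    [0,0,0,0,0,0,0]
  ]
}}

```text
clock: 19.85
eef_pos: [0.4913, -0.2577, 0.0304]
tool_rot: [0.81, 0.586, -0.002, 0.001]
ft_force: [-2.1, -6.9, -0.2]
grip_width: 0.0001
grasp_force: 3.5
```

Call:
{"name": "move_arm", "arguments": {
  "deltas": [
    [0,0.5,0,0,0,0,0],
    [0,0.3,0,0,0,0,0],
    [0,0,0,0,0,0,0],
    [0,0,0,0,0,0,0],
    [0,0,0,0,0,0,0],
    [0,0,0,0,0,0,0]
  ]
}}

```text
clock: 20.35
eef_pos: [0.4913, -0.2577, 0.0304]
tool_rot: [0.81, 0.586, -0.002, 0.001]
ft_force: [-3.4, -8.8, -0.2]
grip_width: 0.0001
grasp_force: 4.4
```

```bash
python3 look.py w9; python3 - <<'E'
from h import *
bot.camera("side");c=bot.calibration("side")
for q in("bar","stop"):
  for cf,m in masks(q,"side")[:1]: print(q,cf,rect(m,c,.036))
E
```

```text
t20.35 tcp [ 0.4913 -0.2577  0.0304] yawY -18.22 zax [-0.0017 -0.0048 -1.    ] f [-3.4 -8.8 -0.2] w 0.0001 g 4.4
jig (0.69, (450.8, -207.4), (165.8, 83.2), np.float32(72.03))
fence (0.97, (536.3, -211.8), (112.4, 21.7), np.float32(71.75))
bar (0.64, (513.5, -198.9), (102.5, 32.5), np.float32(71.99))
```

Call:
{"name": "move_arm", "arguments": {
  "deltas": [
    [0,-1,0,0,0,0,0],
    [0,-2,0,0,0,0,0],
    [0,-4,0,0,0,0,0],
    [0,-10,0,0,0,0,0],
    [0,-10,0,-20,0,0,0],
    [0,0,0,-40,0,0,0],
    [0,0,0,-40,0,0,0],
    [0,25,-30,-40,0,0,0],
    [0,35,-30,0,0,0,0],
    [0,0,0,0,0,0,0]
  ]
}}

```text
clock: 21.58
eef_pos: [0.4488, -0.2131, 0.1612]
tool_rot: [0.809, 0.588, 0.0, -0.002]
ft_force: [-1.7, 1.7, -1.0]
grip_width: -0.0001
grasp_force: 0.0
```

```bash
python3 look.py w10
```

```text
t21.58 tcp [ 0.4488 -0.2131  0.1612] yawY -17.95 zax [-0.002  0.004 -1.   ] f [-1.7  1.7 -1. ] w -0.0001 g 0.0
jig (0.74, (488.0, -187.6), (229.9, 143.0), np.float32(71.98))
fence (0.82, (537.7, -204.4), (123.6, 23.4), np.float32(71.9))
stop (0.72, (534.0, -118.1), (28.5, 39.6), np.float32(-17.48))
bar (0.59, (516.0, -189.7), (119.3, 35.6), np.float32(72.41))
bar (0.19, (534.2, -118.0), (28.7, 40.3), np.float32(-18.01))
```

View pics/w10.png

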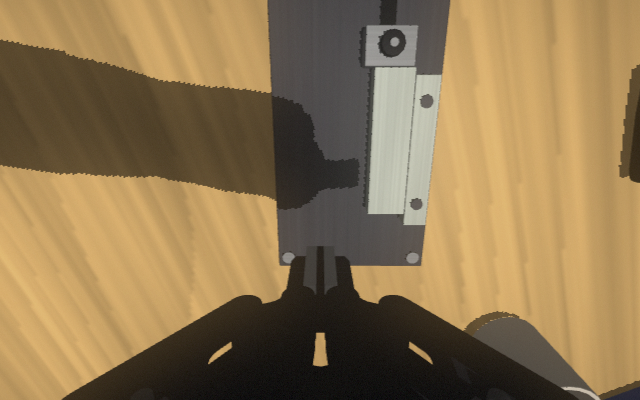

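```bash
python3 -c "
from h import *
print(bot.job_done())"
```

```text
the job is handed in; nothing more can be done
None
```

I handed the job in at about 22 s: the last picture shows the bar lying flat on the bed, touching both fence and end stop. I pressed it on the fence with about 11 N and on the stop with about 9 N (both measured at the wrist), and the stop measured within about 0.5 mm of its original setting. The hand-in call returned no verdict.

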